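# Set the soldering block and peel off the top copper tray

## Task

Get the soldering station ready: first seat the loose white soldering block fully down in the pocket of the steel frame and let go of it. Then peel the stuck top copper tray off its stack by lifting it at the corner lug, so that it tilts up off its opposite end before it comes away and the stack below stays standing where it is, and finish while still holding the tray by the gripper in the air: level, open side up, centred over the block about a hand's width above it and touching nothing else. Leave the tweezers, lighter, brush and flux jar alone.

Things in the scene. Friction and masses are not known exactly. Their poses are not given: they have to be found in the camera images.
- block: Off-white ceramic soldering block, 100 x 60 x 30 mm (x, y, z), 0.11 to 0.23 kg, lying flat loose on the bench. Origin: centre of its underside; z up. Symmetric under a half turn.
- frame: Dark steel frame fixed to the bench, outer 128 x 88 mm, 12 mm high, with an open-topped rectangular pocket 104 x 64 mm (x, y): 2 mm play on each side of the block. Pocket floor 4 mm above the origin, rim 12 mm above it. Origin: centre of its underside, on the bench; z up.
- tray: Top tray of the stack: pressed copper, open at the top, 0.13 to 0.20 kg, 116 x 90 mm over the rim (x, y), 14 mm deep; 6 mm thick rim 8 to 14 mm above the origin. Origin: centre of its floor's underside; z up. Its +x +y corner has an upright lug (the stack's only one, gripped from above), 10 mm thick (x), 22 mm wide (y), 14 to 38 mm above the origin.
- tray_lug (a point): Centre of the top of the tray's corner lug (tray frame: +55, +34, +38 mm).
- tray_heel (a point): Middle of the underside of the tray's rim at the end away from the lug (tray frame: -55, 0, +8 mm; the outer edge of the rim is 3 mm farther out). The tray pivots about this end when it is peeled.
- stack: What stays behind: wooden base 140 x 124 x 10 mm with three more copper trays nested on it and two clips, one loose unit of 0.95 kg on the bench. Origin: centre of the base's underside; z up. At the start the top tray sits on it with the same x and y axes, its origin 28 mm above this one: its rim spans 36 to 42 mm and its lug ends at 66 mm.
- stack_clip (a point): Steel spring clip on the stack's +y side (stack frame: -42, +45, +42 mm, top of its pad); a twin stands at y = -45 mm. They pinch the top tray's rim with about 11 N each, so it sticks: pulled straight up it takes the stack along; lifted at the lug with a few newtons it pivots on the other end, and from a tilt of about 0.35 rad it can be lifted clear.
- tweezers: Bystander: steel tweezers, 130 x 18 x 8 mm, flat on the bench. Origin: centre of the underside; x along the length.
- lighter: Bystander: blue lighter, 80 x 24 x 13 mm, flat on the bench. Origin: middle of the underside; x along the length.
- brush: Bystander: small brush, about 150 mm long, flat on the bench. Origin: on its underside; x along the length.
- flux: Bystander: small flux jar, 44 mm diameter, 45 mm high, standing. Origin: centre of its underside.
Things that resemble listed ones, but are neither listed nor needed, are in the scene too. Leave any black or green look-alike of the tray alone.

How it is judged:
On the way, in this order (a step that is already met when the one before it is completed fails the run):
1. the block is seated in the frame's pocket, flat and square, and let go (z of block in the frame of frame between 0.002 and 0.006 m and x of block in the frame of frame between -0.0035 and 0.0035 m and y of block in the frame of frame between -0.0035 and 0.0035 m and angle between the x axis of block and the x axis of frame, either way round below 0.06 rad and angle between block's own z axis and vertical below 0.04 rad and contact force between the fingers and block below 0.2 N), for 0.2 s.
2. the top tray is peeled: its lug corner is up by 18 mm or more while the opposite end is still down on the stack, which stands still (z of tray_lug in the frame of stack above 0.084 m and z of tray_heel in the frame of stack below 0.046 m and angle between the z axis of tray and the z axis of stack, either way round above 0.13 rad and distance of stack from where it was at the start of the episode below 0.03 m and angle between stack's own z axis and vertical below 0.1 rad), for 0.1 s.
At the end, for the whole second after the job is handed in: Block in the pocket: within 2 mm of its floor, 3.5 mm of centre, 0.06 rad, released. Stack upright to 0.1 rad, within 30 mm of its start. Tray held still in the fingers, level to 0.2 rad, underside 90 to 260 mm above the bench, centred within 40 mm over the block, touching no other thing (all of step 1 and distance of stack from where it was at the start of the episode below 0.03 m and angle between stack's own z axis and vertical below 0.1 rad and contact force between the fingers and tray above 1 N and height (world z) of tray between 0.09 and 0.26 m and horizontal distance between tray and block below 0.04 m and angle between tray's own z axis and vertical below 0.2 rad and linear speed of tray below 0.05 m/s and contact force between tray and stack below 0.1 N and contact force between tray and block below 0.1 N and contact force between tray and frame below 0.1 N); the arm keeps its last pose, push and grip.
It fails at once if a bystander is pushed more than 30 mm (distance of any of tweezers, lighter, brush, flux from where it was at the start of the episode above 0.03 m).
It fails at once if the stack below is dragged more than 30 mm or tipped by more than 0.25 rad (distance of stack from where it was at the start of the episode above 0.03 m or angle between stack's own z axis and vertical above 0.25 rad).
It also fails if it takes over 54 s, if anything falls off the work surface, if the arm or the gripper's body presses on something with over 40 N, if the wrist force passes 120 N, or if a joint passes its speed limit or range.

## Robot

A 6-joint arm with a two-finger parallel gripper is mounted at the origin on the work surface. World frame = base frame: x ahead of the robot, y to its left, z up, the work surface at z = 0. Lengths are in m, angles in rad, forces in N, time in s.
With the tool pointing down it reaches from about 0.375 to 0.975 m from the base axis. Payload 3.8 kg.
Tool frame: the origin (TCP) lies midway between the tips of the shut fingers; the grasp point (between the pads) lies 19 mm behind it (manip.grasp_offset is the distance from the TCP to the grasp point, in m); z points along the fingers, y is the line along which they close (so a half turn about z gives the same grasp; the last joint's range is limited). The gripper opens to 88 mm and grips with 3 to 60 N. Pads are 18 mm wide; open, the fingers measure 123 mm over their backs; the gripper's body (75 mm by 187 mm) begins 45 mm behind the grasp point.
Start: joints at [-1.361, 0.264, 1.604, -0, 1.274, -0.037], TCP at [0.165, -0.655, 0.239] pointing down, gripper open.
Joint ranges: [-2.63, 2.63], [-0.94, 2.18], [0.31, 2.57], [-1.31, 4.45], [0, 2.66], [-2.55, 2.55]. Speed limits (rad/s): [2.57, 2.57, 3.14, 3.14, 3.14, 3.14].

## Interface

Orientations are given as a unit quaternion [w, x, y, z].
In Python, from plant import manip gives the robot as it stands.
- The arm moves only by the tool move_arm, never from a script. Its argument "motion" is one flat list of numbers, 7 for each row, row after row: the opening, from -1 (shut) to 1 (fully open), then the shift along the tool's x, y, z normalised to -1 to 1, where 1 is 0.2 m, then the turn, a rotation vector about the tool's x, y, z normalised to -1 to 1, where 1 is pi rad. In form: [gripper, tx, ty, tz, rx, ry, rz, gripper, tx, ty, tz, rx, ry, rz, ...]. A call has 1 to 12 rows; each row is the pose to reach, as a shift and turn from the pose commanded when the call began, along the tool's axes at that moment, turning the shorter way round; what a row does not reach only later rows make up. A row lasts 1/12 s, in which the tool goes at most 41.7 mm and 7.16 degrees, less where a joint would pass 70% of its speed; a pose out of reach is approached as far as the arm can. A call with a number of a shift or a turn outside -1 to 1 is refused whole. A call with a gripper value outside its range is refused whole. The fingers move at their own pace and stop on an object; "force" is the grip in N (left out, the last holds). Time passes only in rows, so rows that repeat a pose let the fingers close. It gives the time, the measured TCP pose, the force, the opening and the grip force at its end, in the units of the state.
- manip.get_state(): the state, without advancing time (a new reading comes with each control period).
- manip.snapshot(name): name is "scene" or "side" or "wrist"; returns the picture (400x640x3 uint8, blue, green, red); there is no depth.
- manip.get_calibration(name): a dict with "vfov" (degrees; the focal length in pixels is half the picture's height over the tangent of half this angle, whatever the lens; pixels are square), "cx", "cy" (the principal point, pixels), "origin" and "rotation" of the camera in the world. Camera axes: x right, y down, z forward; pixel columns grow to the right and rows downward; lengths in m; the calibration is good to about 2 mm. A picture is of the moment at which its call begins: read the wrist's pose just before it. get_calibration takes no time and is no camera call; for the wrist camera it gives the pose at the moment of the call.
- manip.finish_job(): hands the job in; it is judged then, once.
Trained networks look in the newest picture that a camera, given by its name, has taken for a name from the list of things; names that differ only in an ending like _2 or _b are one class to them, and where a whole thing is asked for, a point or a joint stands for the part that bears it (a point fixed in the world has none). Each returns a list of dicts, best first, with "confidence" (0 to 1); they miss things now and then, are a little off and sometimes report something else, mostly with a low value. They report only what shows in the picture. A call takes as long as a camera call. They do not tell look-alikes from the thing itself.
- manip.boxes_of(camera, target): "centre" ([column, row] in pixels, amid what is visible of it).
- manip.tip_of(camera, target): "centre" ([column, row] in pixels: a listed point, or the origin of a listed thing).
The state is a dict: "t": time; "joints": joint angles; "qd": joint speeds; "tau": joint torques, N m; "ee_pos": TCP position; "tool_rot": TCP orientation; "wrist_force": force on the tool from outside, world axes, zero at the start; "moment": the same for the moment, N m; "grip_width": finger opening in m; "finger_force": force on a finger pad.
Only numpy, scipy, OpenCV 4.12 (cv2) and the standard library are available. Lean on these libraries where they do the work, as an engineer would, in place of code of your own. Each camera call takes 0.05 s, during which the arm holds its last target. There are 200 camera calls.

## Working session

There is one attempt and no reset: what is moved stays moved. The work goes in short steps, Python scripts to look and compute and a tool call to move; the robot and the scene stay as the last step left them, time stands still between calls to the robot, and variables do not carry over. Pictures are saved under pics/ and viewed, at most 12 in all, crops included, and the job is handed in when it is done.

Besides the shell and the picture viewer there is one more tool, called after "Request:" as a command line: name --argument value ..., lists and objects as JSON in quotes. move_arm: Moves the arm, as the interface text tells. Scaled input: -1 to 1 covers 0.2 m each way for a shift and pi rad each way for a turn. Its arguments: {"type":"object","properties":{"motion":{"type":"array"},"force":{"type":"number"}},"required":["motion"]}

```bash
mkdir -p pics; cat > h.py <<'E'
import numpy as np, cv2
from plant import manip
from scipy.spatial.transform import Rotation as R
def cal(n):
    c=manip.get_calibration(n); f=200/np.tan(np.radians(c['vfov'])/2)
    return f,c['cx'],c['cy'],np.array(c['origin']),np.array(c['rotation'])
def ray(c,p):
    f,cx,cy,o,r=c; d=r@np.array([(p[0]-cx)/f,(p[1]-cy)/f,1]); return o,d/np.linalg.norm(d)
def onz(c,p,z):
    o,d=ray(c,p); return o+d*(z-o[2])/d[2]
def proj(c,P):
    f,cx,cy,o,r=c; q=r.T@(np.array(P)-o); return np.array([cx+f*q[0]/q[2],cy+f*q[1]/q[2]])
def tri(cs,ps):
    A=np.zeros((3,3));b=np.zeros(3)
    for c,p in zip(cs,ps):
        o,d=ray(c,p);M=np.eye(3)-np.outer(d,d);A+=M;b+=M@o
    return np.linalg.solve(A,b)
E
python3 - <<'E'
from h import *
np.set_printoptions(precision=3,suppress=True)
s=manip.get_state();print(s['t'],s['ee_pos'],s['tool_rot'],manip.grasp_offset)
ims=[]
for n in ['scene','side']:
    im=manip.snapshot(n); cv2.imwrite(f'pics/{n}0.png',im); c=cal(n); print(n,c[0],c[3],c[4].tolist())
    for t in ['block','frame','tray','tray_lug','tray_heel','stack_clip','stack','tweezers','lighter','brush','flux']:
        print(t,[(np.round(d['centre']),round(d['confidence'],2)) for d in manip.tip_of(n,t)][:3])
E
```

```text
0.0 [ 0.165 -0.654  0.237] [-0.001  0.992  0.123 -0.   ] 0.0187
scene 451.7317984668629 [1.203 0.418 0.896] [-0.1605064868785196, 0.40889525018067996, 0.8419666992634763, -0.3132641367615539]
block [(array([438., 238.]), 0.98), (array([306., 248.]), 0.23)]
frame [(array([339., 193.]), 0.89), (array([291., 153.]), 0.22)]
tray [(array([231., 245.]), 0.89), (array([285., 149.]), 0.77), (array([213., 159.]), 0.62)]
tray_lug [(array([185., 146.]), 0.89), (array([281., 152.]), 0.62)]
tray_heel [(array([242., 262.]), 0.91), (array([300., 134.]), 0.6), (array([231., 157.]), 0.57)]
stack_clip [(array([309., 146.]), 0.84)]
stack [(array([290., 151.]), 0.88)]
tweezers []
lighter []
brush []
flux [(array([358., 158.]), 0.69)]
side 381.19326225644795 [0.554 0.643 0.87 ] [0.010966365534483078, -0.03863590978967144, 0.9364841479709615, -0.3484027065061217]
block [(array([350., 319.]), 0.7)]
frame [(array([338., 228.]), 0.73)]
tray [(array([249., 194.]), 0.95), (array([356., 169.]), 0.65), (array([316., 144.]), 0.56)]
tray_lug [(array([331., 166.]), 0.89), (array([250., 170.]), 0.75), (array([303., 123.]), 0.55)]
tray_heel [(array([321., 146.]), 0.89), (array([373., 175.]), 0.77), (array([232., 201.]), 0.58)]
stack_clip []
stack [(array([353., 179.]), 0.65)]
tweezers [(array([274., 236.]), 0.76)]
lighter [(array([264., 290.]), 0.67)]
brush [(array([290., 171.]), 0.55)]
flux [(array([389., 222.]), 0.55), (array([355., 166.]), 0.44)]
```

View pics/scene0.png

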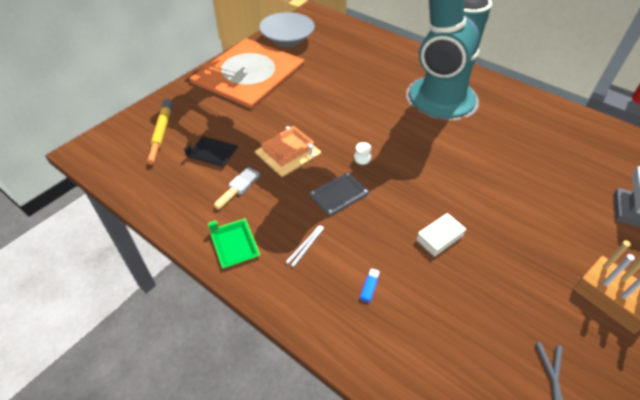

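View pics/side0.png

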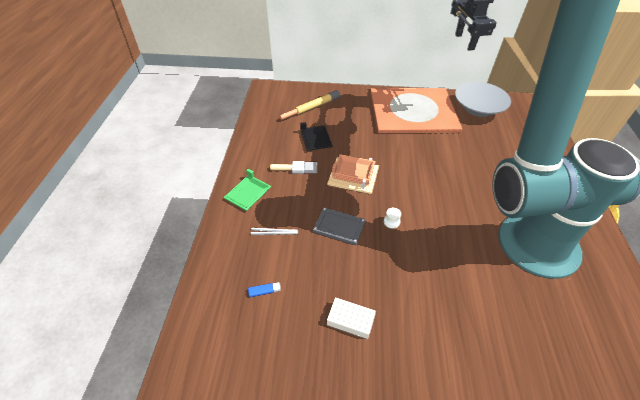

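The scene picture shows the white block at (441,236), the frame at (339,193) and the copper tray and stack at (288,150). The green look-alike is at (233,243) and the black one at (212,152). In the side view the block is at (350,318), the frame at (339,226) and the stack at (353,174). What could be taken for the tray is the copper, green or black one, and I choose the copper one.

```bash
python3 - <<'E'
from h import *
np.set_printoptions(precision=3,suppress=True)
cs,cd=cal('scene'),cal('side')
for n,a,b in [('block',(438,238),(350,319)),('frame',(339,193),(338,228)),('stack',(290,151),(353,179)),('tray',(285,149),(356,169))]:
    print(n,onz(cs,a,0),onz(cd,b,0),tri([cs,cd],[a,b]))
w=cal('wrist'); s=manip.get_state(); T=R.from_quat(np.roll(s['tool_rot'],-1)).as_matrix()
print('wrist cam in tool',T.T@(w[3]-s['ee_pos']),(T.T@w[4]).tolist(),w[0]);print(T)
a=cv2.imread('pics/scene0.png')[95:195,225:385];b=cv2.imread('pics/side0.png')[120:220,290:450]
cv2.imwrite('pics/crop1.png',cv2.resize(np.vstack([a,b]),None,fx=3,fy=3,interpolation=cv2.INTER_CUBIC))
E
```

```text
Traceback (most recent call last):
  File "h.py", line 10, in onz
    o,d=ray(c,p); return o+d*(z-o[2])/d[2]
        ~~~^^^^^
  File "h.py", line 8, in ray
    f,cx,cy,o,r=c; d=r@np.array([(p[0]-cx)/f,(p[1]-cy)/f,1]); return o,d/np.linalg.norm(d)
                     ~^~~~~~~~~~~~~~~~~~~~~~~~~~~~~~~~~~~~~~
ValueError: matmul: Input operand 1 has a mismatch in its core dimension 0, with gufunc signature (n?,k),(k,m?)->(n?,m?) (size 3 is different from 4)
```

Rotation is a quaternion [w,x,y,z].

```bash
sed -i "s/np.array(c\['rotation'\])/R.from_quat(np.roll(c['rotation'],-1)).as_matrix()/" h.py; python3 - <<'E'
from h import *
np.set_printoptions(precision=3,suppress=True)
cs,cd=cal('scene'),cal('side')
for n,a,b in [('block',(438,238),(350,319)),('frame',(339,193),(338,228)),('stack',(290,151),(353,179)),('tray',(285,149),(356,169))]:
    print(n,onz(cs,a,0),onz(cd,b,0),tri([cs,cd],[a,b]))
w=cal('wrist'); s=manip.get_state(); T=R.from_quat(np.roll(s['tool_rot'],-1)).as_matrix()
print('wrist cam in tool',T.T@(w[3]-s['ee_pos']),(T.T@w[4]).tolist(),w[0]);print(T)
a=cv2.imread('pics/scene0.png')[95:195,225:385];b=cv2.imread('pics/side0.png')[120:220,290:450]
cv2.imwrite('pics/crop1.png',cv2.resize(np.vstack([a,b]),None,fx=3,fy=3,interpolation=cv2.INTER_CUBIC))
E
```

```text
block [0.512 0.261 0.   ] [0.509 0.259 0.   ] [ 0.51   0.26  -0.002]
frame [ 0.545 -0.014  0.   ] [ 0.551 -0.008  0.   ] [ 0.55  -0.008  0.004]
stack [ 0.504 -0.218  0.   ] [ 0.514 -0.205  0.   ] [ 0.512 -0.208  0.005]
tray [ 0.507 -0.235  0.   ] [ 0.505 -0.251  0.   ] [ 0.507 -0.236  0.007]
wrist cam in tool [ 0.083  0.    -0.146] [[0.0013431306240074305, -0.9493773764520888, -0.3141349918125586], [0.9999990935758387, 0.0013046871388914419, 0.00033262436937373684], [9.406183255354625e-05, -0.31413515383098883, 0.9493782682787473]] 329.46842943278295
[[ 0.97   0.244 -0.   ]
 [ 0.244 -0.97  -0.   ]
 [-0.     0.    -1.   ]]
```

View pics/crop1.png

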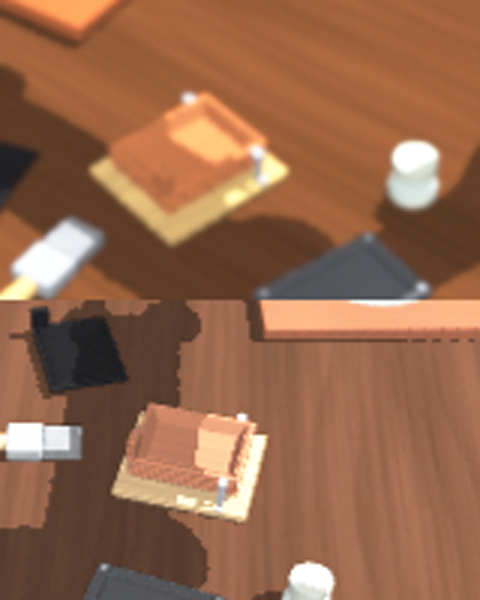

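Request:
move_arm --motion '[1,1,-0.73,0,0,0,0,1,1,-0.73,0,0,0,0,1,1,-0.73,0,0,0,0,1,1,-0.73,0,0,0,0,1,1,-0.73,0,0,0,0,1,1,-0.73,0,0,0,0,1,1,-0.73,0,0,0,0]'

```text
t: 1.78
ee_pos: [0.3268, -0.4591, 0.2389]
tool_rot: [-0.001, 0.992, 0.126, 0.001]
wrist_force: [0.7, 0.4, -0.7]
grip_width: 0.088
finger_force: 0.0
```

Request:
move_arm --motion '[1,1,-0.73,0,0,0,0,1,1,-0.73,0,0,0,0,1,1,-0.73,0,0,0,0,1,1,-0.73,0,0,0,0,1,1,-0.73,0,0,0,0,1,1,-0.73,0,0,0,0,1,1,-0.73,0,0,0,0,1,1,-0.73,0,0,0,0]'

```text
t: 2.45
ee_pos: [0.4824, -0.2726, 0.2388]
tool_rot: [0.0, 0.992, 0.125, -0.0]
wrist_force: [-0.1, 0.3, 0.9]
grip_width: 0.088
finger_force: 0.0
```

```bash
cat > look.py <<'E'
from h import *
import sys,json
np.set_printoptions(precision=4,suppress=True)
tag=sys.argv[1]; s=manip.get_state(); c=cal('wrist'); im=manip.snapshot('wrist'); cv2.imwrite(f'pics/{tag}.png',im)
json.dump([x if np.isscalar(x) else np.array(x).tolist() for x in c],open(f'pics/{tag}.json','w'))
print(s['t'],np.array(s['ee_pos']),np.array(s['tool_rot']),s['grip_width'],s['finger_force'],np.array(s['wrist_force']))
Z=dict(block=0,frame=0,tray=.028,tray_lug=.066,tray_heel=.036,stack_clip=.042,stack=0)
for t in sys.argv[2:]:
    for d in manip.tip_of('wrist',t)[:2]: print(t,np.round(d['centre'],1),round(d['confidence'],2),onz(c,d['centre'],Z.get(t,0)))
E
python3 look.py w1 tray tray_lug tray_heel stack_clip stack frame
```

```text
2.45 [ 0.4824 -0.2726  0.2388] [ 0.0003  0.9921  0.1251 -0.0001] 0.08804177187425011 0.0 [-0.0835  0.2737  0.8512]
tray [274.6 126.6] 0.83 [ 0.5144 -0.2153  0.028 ]
tray [460.   36.7] 0.68 [ 0.6446 -0.3733  0.028 ]
tray_lug [260.9  56.3] 0.7 [ 0.5768 -0.1947  0.066 ]
tray_heel [256.4 168.3] 0.95 [ 0.4672 -0.2063  0.036 ]
tray_heel [411.1  41.3] 0.6 [ 0.6272 -0.3266  0.036 ]
stack_clip [219.9 146. ] 0.79 [ 0.4827 -0.1658  0.042 ]
frame [98.1 41.9] 0.59 [ 0.5504 -0.0126  0.    ]
```

View pics/w1.png

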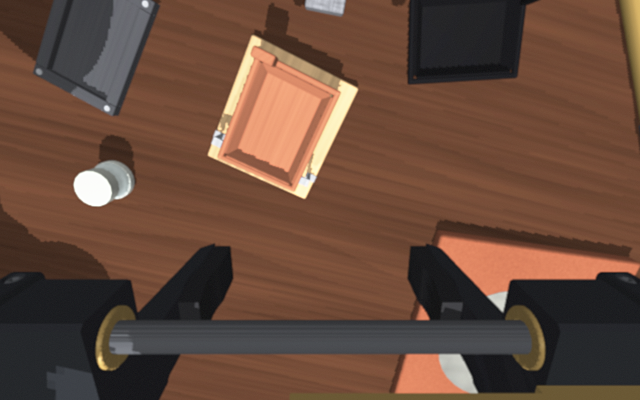

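The wrist view shows the copper tray centred near (278,115) with its lug at (262,57) and its clips at (218,138) and (308,180). The frame is at the upper left near (95,45), and the black look-alike is at (465,40).

Request:
move_arm --motion '[1,0.35,-1,0,0,0,0,1,0.35,-1,0,0,0,0,1,0.35,-1,0,0,0,0,1,0.35,-1,0,0,0,0,1,0.35,-1,0,0,0,0,1,0.35,-1,0,0,0,0,1,0.35,-1,0,0,0,0]'

```text
t: 3.38
ee_pos: [0.5004, -0.0613, 0.2389]
tool_rot: [0.0, 0.992, 0.125, 0.0]
wrist_force: [-0.6, -0.7, -0.3]
grip_width: 0.0879
finger_force: 0.0
```

```bash
python3 look.py w2 tray tray_lug tray_heel stack_clip stack frame
```

```text
3.3833 [ 0.5004 -0.0613  0.2389] [0.0001 0.9922 0.1247 0.0001] 0.08792270048163103 0.0 [-0.5779 -0.6506 -0.3206]
tray [454.8 187.5] 0.97 [ 0.517  -0.2146  0.028 ]
tray [632.3 107.1] 0.57 [ 0.645  -0.3615  0.028 ]
tray_lug [475.9 138. ] 0.78 [ 0.5752 -0.1973  0.066 ]
tray_heel [433.9 230.9] 0.68 [ 0.4636 -0.2068  0.036 ]
tray_heel [586.2 108.1] 0.56 [ 0.631  -0.3092  0.036 ]
stack_clip [404.3 208.1] 0.74 [ 0.4834 -0.1626  0.042 ]
frame [287.2 107.5] 0.8 [ 0.5529 -0.0103  0.    ]
```

Request:
move_arm --motion '[1,0.2,-1,0,0,0,0,1,0.2,-1,0,0,0,0,1,0.2,-1,0,0,0,0,1,0.2,-1,0,0,0,0,1,0.2,-1,0,0,0,0,1,0.2,-1,0,0,0,0,1,0.2,-1,0,0,0,0]'

```text
t: 4.32
ee_pos: [0.4904, 0.142, 0.2386]
tool_rot: [0.0, 0.992, 0.124, -0.0]
wrist_force: [-0.7, -1.3, -0.2]
grip_width: 0.0884
finger_force: 0.0
```

```bash
python3 look.py w3 frame block; python3 - <<'E'
import cv2,numpy as np
a=cv2.imread('pics/w2.png');b=cv2.imread('pics/w3.png')
cv2.imwrite('pics/w23.png',cv2.resize(np.vstack([a[:280],b[:280]]),None,fx=1,fy=1))
E
```

```text
4.3167 [0.4904 0.142  0.2386] [ 0.0002  0.9922  0.1245 -0.0001] 0.08835724365473943 0.0 [-0.6837 -1.2529 -0.1597]
frame [460.2 144.1] 0.98 [ 0.5527 -0.0114  0.    ]
frame [225.1 120.3] 0.29 [0.5115 0.2582 0.    ]
block [224.5 118.7] 0.95 [0.5131 0.2592 0.    ]
```

View pics/w23.png

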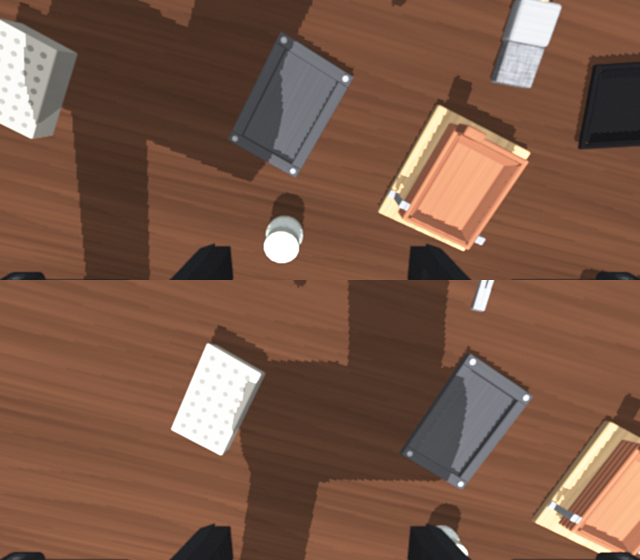

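The top half (w2) shows the frame centred at (291,105) and the tray at (460,185). The bottom half (w3, rows minus 280) shows the block at (217,120) and the frame at (466,140). Next I fit the box silhouettes to get positions and yaw.

```bash
cat > fit.py <<'E'
from h import *
import json
from scipy.optimize import minimize
def load(tag):
    c=json.load(open(f'pics/{tag}.json')); return [c[0],c[1],c[2],np.array(c[3]),np.array(c[4])]
def comp(im,seed,smax=75):
    hsv=cv2.cvtColor(im,cv2.COLOR_BGR2HSV); m=(hsv[...,1]<smax).astype(np.uint8)
    m=cv2.morphologyEx(m,cv2.MORPH_OPEN,np.ones((3,3)));_,l=cv2.connectedComponents(m)
    ys,xs=np.nonzero(l);k=np.argmin((xs-seed[0])**2+(ys-seed[1])**2);m=(l==l[ys[k],xs[k]]).astype(np.uint8)
    cn,_=cv2.findContours(m,cv2.RETR_EXTERNAL,cv2.CHAIN_APPROX_NONE);o=np.zeros_like(m)
    cv2.drawContours(o,cn,-1,1,-1);return o
def fit(tag,seed,dims,x0,z0=0,smax=75):
    im=cv2.imread(f'pics/{tag}.png');c=load(tag);m=comp(im,seed,smax).astype(float)
    L,W,H=dims; P=np.array([[sx*L/2,sy*W/2,z] for sx in(-1,1) for sy in(-1,1) for z in(0,H)])
    def cost(v):
        Q=P.copy();a=v[2];Q[:,:2]=P[:,:2]@np.array([[np.cos(a),np.sin(a)],[-np.sin(a),np.cos(a)]])+v[:2];Q[:,2]+=z0
        h=cv2.convexHull(np.array([proj(c,q) for q in Q],np.float32))
        big=np.zeros((1600,2560),np.uint8);cv2.fillPoly(big,[np.round((h*4+1.5)*16).astype(np.int32)],255,shift=4)
        s=cv2.resize(big,(640,400),interpolation=cv2.INTER_AREA)/255.
        return np.abs(s-m).sum()/m.sum()
    best=None
    for a in np.arange(-1.5,1.5,.3):
        v=np.array([*x0,a]); f=cost(v)
        if best is None or f<best[0]: best=(f,v)
    r=minimize(cost,best[1],method='Nelder-Mead',options=dict(initial_simplex=best[1]+np.array([[0,0,0],[.01,0,0],[0,.01,0],[0,0,.2]]),xatol=1e-5,fatol=1e-5,maxiter=300))
    return r.x,r.fun,m.sum()
E
python3 - <<'E'
from fit import *
np.set_printoptions(precision=4,suppress=True)
print('block w3',fit('w3',(217,120),(.1,.06,.03),(.512,.26)))
print('frame w3',fit('w3',(480,150),(.128,.088,.012),(.552,-.01)))
print('frame w2',fit('w2',(300,110),(.128,.088,.012),(.552,-.01)))
print('frame w1',fit('w1',(95,50),(.128,.088,.012),(.552,-.01)))
E
```

```text
block w3 (array([ 0.5118,  0.2618, -0.2621]), np.float64(0.01571422672422282), np.float64(6173.0))
frame w3 (array([ 0.5528, -0.0125, -0.2751]), np.float64(0.011338512763596004), np.float64(9275.0))
frame w2 (array([ 0.5528, -0.013 , -0.2746]), np.float64(0.010555750569672595), np.float64(9887.0))
frame w1 (array([ 0.5527, -0.0128, -0.2754]), np.float64(0.013058682239909577), np.float64(9992.0))
```

Request:
move_arm --motion '[1,0.25,-0.55,0.39,0,0,0.163,1,0.25,-0.55,0.39,0,0,0.163,1,0.25,-0.55,0.39,0,0,0.163,1,0.25,-0.55,0.39,0,0,0.163,1,0.25,-0.55,0.39,0,0,0.163,1,0.25,-0.55,0.39,0,0,0.163,1,0.25,-0.55,0.39,0,0,0.163]'

```text
t: 5.05
ee_pos: [0.5127, 0.2583, 0.1612]
tool_rot: [0.0, 0.991, -0.132, 0.0]
wrist_force: [0.7, -0.6, -0.2]
grip_width: 0.088
finger_force: 0.0
```

```bash
python3 look.py w4 block; python3 - <<'E'
from fit import *
np.set_printoptions(precision=4,suppress=True)
s=manip.get_state();T=R.from_quat(np.roll(s['tool_rot'],-1)).as_matrix();p=np.array(s['ee_pos'])
q=proj(load('w4'),[.5118,.2618,.03]);print(q)
m=comp(cv2.imread('pics/w4.png'),q);ys,xs=np.nonzero(m);print(xs.min(),xs.max(),ys.min(),ys.max(),m.sum())
v,f,_=fit('w4',q,(.1,.06,.03),(.512,.262));print(v,f)
print('yaw',np.arctan2(T[1,0],T[0,0]),T[:,2],'d_tool',T.T@(np.array([.5118,.2618,.012])-p)/.2, T.T@(np.array([*v[:2],.012])-p)/.2,s['joints'])
E
```

```text
5.05 [0.5127 0.2583 0.1612] [ 0.0002  0.9913 -0.1319  0.0002] 0.08801345286127778 0.0 [ 0.7136 -0.5727 -0.2014]
block [320.2 180.9] 0.67 [0.512  0.2583 0.    ]
[316.4052 191.0759]
280 352 129 243 7900
[ 0.512   0.262  -0.2597] 0.020968974931744846
yaw -0.26578388684912835 [ 0.0018  0.0004 -1.    ] d_tool [-0.0111 -0.0137  0.7502] [-0.0105 -0.0149  0.7502] [ 0.4237  0.1345  1.9047 -0.0004  1.1005  2.2604]
```

View pics/w4.png

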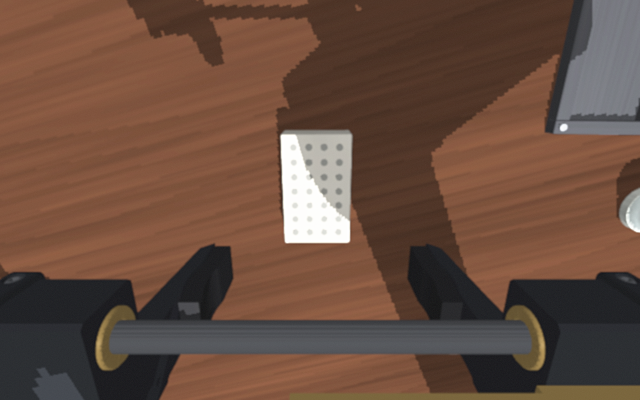

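The view shows the block upright in the image between (281,130) and (351,243), nicely aligned between the fingers. Heights agree across the views, so I grasp.

Request:
move_arm --motion '[1,-0.011,-0.0145,0.65,0,0,0,1,-0.011,-0.0145,0.65,0,0,0,1,-0.011,-0.0145,0.65,0,0,0,1,-0.011,-0.0145,0.65,0,0,0,1,-0.011,-0.0145,0.75,0,0,0,1,-0.011,-0.0145,0.75,0,0,0,1,-0.011,-0.0145,0.75,0,0,0]' --force 25

```text
t: 5.73
ee_pos: [0.5111, 0.2628, 0.0119]
tool_rot: [0.0, 0.991, -0.132, 0.0]
wrist_force: [0.6, 0.2, 0.1]
grip_width: 0.0881
finger_force: 0.0
```

Request:
move_arm --motion '[-1,0,0,0,0,0,0,-1,0,0,0,0,0,0,-1,0,0,0,0,0,0,-1,0,0,0,0,0,0,-1,0,0,0,0,0,0,-1,0,0,0,0,0,0,-1,0,0,0,0,0,0]' --force 25

```text
t: 6.32
ee_pos: [0.5113, 0.2636, 0.0119]
tool_rot: [-0.0, 0.991, -0.132, 0.001]
wrist_force: [-1.7, -2.5, 6.4]
grip_width: 0.0597
finger_force: 25.0
```

Request:
move_arm --motion '[-1,0,0,-0.15,0,0,0,-1,0,0,-0.3,0,0,0,-1,0.15,0.2,-0.4,0,0,0,-1,0.28,0.4,-0.4,0,0,0,-1,0.38,0.6,-0.4,0,0,0,-1,0.46,0.8,-0.4,0,0,0,-1,0.56,1,-0.4,0,0,0,-1,0.56,1,-0.4,0,0,0]'

```text
t: 6.98
ee_pos: [0.5664, 0.0375, 0.0907]
tool_rot: [0.001, 0.991, -0.133, 0.0]
wrist_force: [-0.1, 1.3, -1.5]
grip_width: 0.0597
finger_force: 25.0
```

Request:
move_arm --motion '[-1,0,0.14,0,0,0,0.003,-1,0,0.28,0.1,0,0,0.003,-1,0,0.28,0.1,0,0,0.003,-1,0,0.28,0.1,0,0,0.003,-1,0,0.28,0.1,0,0,0.003]'

```text
t: 7.4
ee_pos: [0.5515, -0.0128, 0.0705]
tool_rot: [-0.0, 0.991, -0.137, -0.0]
wrist_force: [0.6, -0.1, -0.6]
grip_width: 0.0598
finger_force: 25.0
```

```bash
cat > rel.py <<'E'
from h import *
import sys
np.set_printoptions(precision=4,suppress=True)
s=manip.get_state();T=R.from_quat(np.roll(s['tool_rot'],-1)).as_matrix();p=np.array(s['ee_pos'])
g=np.array([float(a) for a in sys.argv[1:4]]);print('t',s['t'],'p',p,'yaw',np.arctan2(T[1,0],T[0,0]),'z',T[:,2],'j',np.array(s['joints']),'F',np.array(s['wrist_force']),s['grip_width']);print('norm shift',T.T@(g-p)/.2)
E
python3 rel.py .5518 -.0125 .016; python3 look.py w5 frame block;python3 - <<'E'
from fit import *
q=proj(load('w5'),[.5528,-.0128,.09]);print(q)
m=comp(cv2.imread('pics/w5.png'),q);ys,xs=np.nonzero(m);print(xs.min(),xs.max(),ys.min(),ys.max(),m.sum())
s=manip.get_state();z0=s['ee_pos'][2]-.012
E
```

```text
t 7.4 p [ 0.5515 -0.0128  0.0705] yaw -0.2754296683505599 z [-0.0004  0.0005 -1.    ] j [-0.0686  0.198   2.021   0.0006  0.923   1.7772] F [ 0.6199 -0.0866 -0.5553] 0.05980204645791156
norm shift [ 0.0013 -0.0017  0.2727]
7.4 [ 0.5515 -0.0128  0.0705] [-0.0002  0.9905 -0.1373 -0.0002] 0.05980204645791156 24.99968548770994 [ 0.6199 -0.0866 -0.5553]
block [318.9 249.6] 0.86 [ 0.5249 -0.0044  0.    ]
[319.29854499 284.54680288]
0 639 119 399 92066
```

View pics/w5.png

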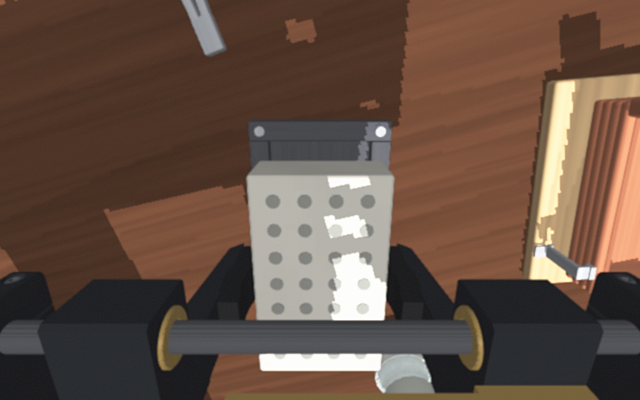

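The block hangs centred on the frame: the frame's front edge spans columns 248–391 and the block is centred at column 320, with its front lower edge at row 161. I check the fore-aft offset.

```bash
python3 - <<'E'
from fit import *
np.set_printoptions(precision=4,suppress=True)
im=cv2.imread('pics/w5.png');g=cv2.cvtColor(im,cv2.COLOR_BGR2GRAY).astype(float)
pr=g[110:200,270:330].mean(1);d=np.diff(pr)
for k in np.argsort(-abs(d))[:6]: print(110+k+1,d[k])
c=load('w5');a=-.275;ux=np.array([np.cos(a),np.sin(a)]);F=np.array([.5528,-.0128])
for h,z in [(.064,0),(.064,.012),(.05,.0585),(.05,.0885),(.051,.0585)]: print(h,z,proj(c,[*(F+h*ux),z]))
E
```

```text
161 25.64999999999999
175 21.116666666666674
176 18.48333333333332
160 17.400000000000006
162 11.150000000000006
122 9.699999999999996
0.064 0 [319.7083 118.5009]
0.064 0.012 [319.678  120.1917]
0.05 0.0585 [319.5042 158.4316]
0.05 0.0885 [319.3448 173.5298]
0.051 0.0585 [319.5052 156.3895]
```

Request:
move_arm --motion '[-1,0.001,-0.002,0.1,0,0,0,-1,0.001,-0.002,0.19,0,0,0,-1,0.001,-0.002,0.22,0,0,0,-1,0.001,-0.002,0.24,0,0,0,-1,0.001,-0.002,0.26,0,0,0,-1,0.001,-0.002,0.26,0,0,0]'

```text
t: 8.05
ee_pos: [0.5521, -0.0123, 0.0187]
tool_rot: [-0.0, 0.991, -0.137, -0.0]
wrist_force: [-0.1, -0.7, -0.9]
grip_width: 0.06
finger_force: 25.0
```

Request:
move_arm --motion '[-1,0,0,0.013,0,0,0,-1,0,0,0.013,0,0,0,-1,0,0,0.013,0,0,0]'

```text
t: 8.3
ee_pos: [0.5524, -0.0128, 0.0166]
tool_rot: [-0.0, 0.991, -0.137, 0.0]
wrist_force: [0.0, 0.0, -0.8]
grip_width: 0.0596
finger_force: 25.0
```

Request:
move_arm --motion '[1,0,0,0,0,0,0,1,0,0,0,0,0,0,1,0,0,0,0,0,0,1,0,0,0,0,0,0,1,0,0,0,0,0,0,1,0,0,-0.2,0,0,0,1,0,0,-0.4,0,0,0,1,0,0,-0.6,0,0,0,1,0,0,-0.8,0,0,0,1,0,0,-0.9,0,0,0,1,0,0,-0.9,0,0,0]'

```text
t: 9.22
ee_pos: [0.5561, -0.013, 0.2033]
tool_rot: [-0.0, 0.991, -0.137, 0.006]
wrist_force: [0.4, -0.8, 0.5]
grip_width: 0.0878
finger_force: 0.0
```

```bash
python3 look.py w6 frame block tray_lug tray_heel tray stack_clip; python3 - <<'E'
from fit import *
np.set_printoptions(precision=4,suppress=True)
im=cv2.imread('pics/w6.png');c=load('w6');hsv=cv2.cvtColor(im,cv2.COLOR_BGR2HSV)
a=-.275;u=np.array([np.cos(a),np.sin(a)]);v=np.array([-u[1],u[0]]);F=np.array([.5528,-.0128])
print('expected top corners z=.034',[proj(c,[*(F+sx*.05*u+sy*.03*v),.034]) for sx,sy in((1,1),(1,-1),(-1,-1),(-1,1))])
print('z=.042',[proj(c,[*(F+sx*.05*u+sy*.03*v),.042]) for sx,sy in((1,1),(1,-1),(-1,-1),(-1,1))])
q=proj(c,[*F,.034]).astype(int);cv2.imwrite('pics/w6c.png',cv2.resize(im[max(0,q[1]-110):q[1]+110,q[0]-150:q[0]+150],None,fx=2,fy=2));print(q)
E
```

```text
9.2167 [ 0.5561 -0.013   0.2033] [-0.0004  0.9906 -0.1369  0.0061] 0.08784237932387122 0.0 [ 0.4383 -0.7672  0.4892]
block [323.8 174.6] 0.72 [ 0.5524 -0.0157  0.    ]
block [529.9 216. ] 0.3 [ 0.4433 -0.2274  0.    ]
tray_lug [524.7 108.6] 0.9 [ 0.5772 -0.195   0.066 ]
tray_heel [528.1 214.5] 0.92 [ 0.4651 -0.206   0.036 ]
tray_heel [634.9   2.9] 0.68 [ 0.633  -0.3084  0.036 ]
tray [528.9 158.4] 0.75 [ 0.5204 -0.2162  0.028 ]
tray [371.  288.1] 0.36 [ 0.4189 -0.0334  0.028 ]
stack_clip [489.  209.4] 0.77 [ 0.4842 -0.166   0.042 ]
expected top corners z=.034 [array([289.6227, 131.8655]), array([353.091 , 131.9901]), array([349.9973, 229.7524]), array([292.1553, 229.5987])]
z=.042 [array([288.8362, 132.8287]), array([353.897 , 132.9568]), array([350.6596, 232.8626]), array([291.4979, 232.704 ])]
[321 183]
```

View pics/w6c.png

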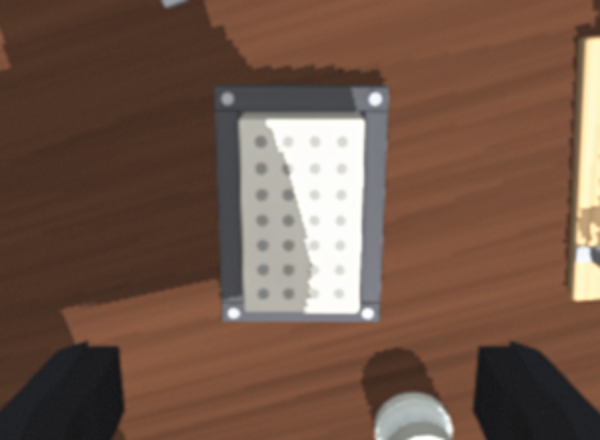

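The crop shows the block seated: its top corners at about (290,132), (354,132), (351,230) and (292,230) match the expected seated height within a pixel. Now the stack and lug.

```bash
cat > stk.py <<'E'
from fit import *
from scipy.optimize import least_squares
import sys
np.set_printoptions(precision=4,suppress=True)
M=dict(lug=(55,34,66),heel=(-55,0,36),tray=(0,0,28),clip=(-42,45,42))
def stackfit(O):  # O: list of (tag,name,pixel)
    C={t:load(t) for t,_,_ in O}
    def res(v):
        r=[]
        for t,n,p in O:
            m=np.array(M[n])/1e3;a=v[2];P=[v[0]+m[0]*np.cos(a)-m[1]*np.sin(a),v[1]+m[0]*np.sin(a)+m[1]*np.cos(a),m[2]]
            r+=list(proj(C[t],P)-p)
        return np.array(r)
    s=least_squares(res,[.517,-.215,-.1],loss='soft_l1',x_scale=[.01,.01,.1]);return s.x,res(s.x).reshape(-1,2)
E
python3 - <<'E'
from stk import *
D={'w1':[('tray',274.6,126.6),('lug',260.9,56.3),('heel',256.4,168.3),('clip',219.9,146)],
'w2':[('tray',454.8,187.5),('lug',475.9,138),('heel',433.9,230.9),('clip',404.3,208.1)],
'w6':[('tray',528.9,158.4),('lug',524.7,108.6),('heel',528.1,214.5),('clip',489,209.4)]}
O=[(t,n,np.array([x,y])) for t in D for n,x,y in D[t]]
v,r=stackfit(O);print(v);print(r)
for n in M:
    print(n,tri([load(t) for t,m,_ in O if m==n],[p for t,m,p in O if m==n]))
E
python3 rel.py .52 -.19 .2
```

```text
[ 0.5167 -0.2174 -0.1964]
[[ 2.3284 -1.6657]
 [ 0.1726 -0.5782]
 [-0.4871  3.937 ]
 [-0.5179 -1.677 ]
 [ 2.1954  0.7859]
 [-1.5927 -2.782 ]
 [-0.4417  0.6171]
 [ 2.3873 -0.2605]
 [ 1.5179  3.1986]
 [-0.3855 -0.0577]
 [ 0.8109  1.9437]
 [-1.0281  0.162 ]]
lug [ 0.5764 -0.1953  0.0675]
heel [ 0.4655 -0.2061  0.0366]
tray [ 0.5168 -0.216   0.0262]
clip [ 0.4826 -0.1653  0.0395]
t 9.5667 p [ 0.5505 -0.0127  0.1938] yaw -0.27471401812864615 z [-0.0041  0.0003 -1.    ] j [-0.0682  0.0655  1.9186  0.      1.1616  1.7773] F [-0.029   0.3498  0.2461] 0.08848923220118295
norm shift [ 0.0937  0.8949 -0.0307]
```

Lug height triangulates to 0.0675 (0.066 expected) and the heel to 0.0366, so the stack pose holds. I move over the lug and turn the closing axis to the tray's x.

Request:
move_arm --motion '[1,0.1,0.2,0,0,0,-0.04,1,0.2,0.4,0,0,0,-0.08,1,0.3,0.6,0,0,0,-0.12,1,0.374,0.8,0,0,0,-0.16,1,0.374,0.841,0.05,0,0,-0.2,1,0.374,0.841,0.1,0,0,-0.24,1,0.374,0.841,0.17,0,0,-0.28,1,0.374,0.841,0.17,0,0,-0.32,1,0.374,0.841,0.17,0,0,-0.36,1,0.374,0.841,0.17,0,0,-0.4,1,0.374,0.841,0.17,0,0,-0.44,1,0.374,0.841,0.17,0,0,-0.48]'

```text
t: 10.57
ee_pos: [0.5773, -0.1947, 0.1602]
tool_rot: [-0.001, 0.823, 0.568, -0.001]
wrist_force: [-0.5, -0.2, 0.2]
grip_width: 0.0884
finger_force: 0.0
```

Request:
move_arm --motion '[0,0,0,0,0,0,-0.045,0,0,0,0,0,0,-0.045,0,0,0,0,0,0,-0.045]'

```text
t: 10.82
ee_pos: [0.5776, -0.1947, 0.1607]
tool_rot: [-0.001, 0.784, 0.621, -0.001]
wrist_force: [0.1, -0.2, -0.5]
grip_width: 0.0703
finger_force: 0.0
```

```bash
python3 look.py w7 tray_lug tray_heel tray stack_clip; python3 rel.py .5768 -.195 .045
```

```text
10.8167 [ 0.5776 -0.1947  0.1607] [-0.001   0.7838  0.621  -0.0006] 0.07034483877671387 0.0 [ 0.0764 -0.2466 -0.5457]
tray_lug [319.9 203.6] 0.68 [ 0.5783 -0.1968  0.066 ]
tray_heel [199.2 228.2] 0.95 [ 0.4658 -0.2052  0.036 ]
tray_heel [404.2 291.4] 0.64 [ 0.634  -0.3115  0.036 ]
tray [597.8  13.2] 0.98 [ 0.8125 -0.1098  0.028 ]
tray [256.9 225.3] 0.88 [ 0.5143 -0.2171  0.028 ]
stack_clip [203.2 185.1] 0.55 [ 0.4852 -0.1669  0.042 ]
t 11.0667 p [ 0.5782 -0.1949  0.1619] yaw 1.3411439700655143 z [-0.0003  0.0001 -1.    ] j [-0.3659  0.2014  1.8269  0.      1.1137 -0.1363] F [0.086  0.0128 0.2048] 0.049987981134909605
norm shift [-0.0022 -0.0065  0.5843]
```

View pics/w7.png

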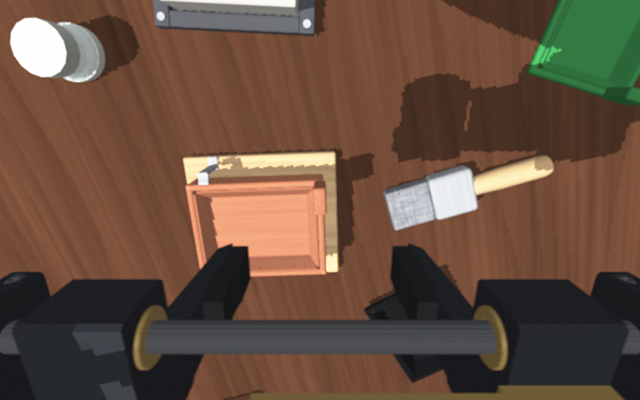

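The view shows the lug at (319,196), the clip at (205,175), the base edge at row 155 running from column 184 to 335, and the brush at (430,197), clear of the fingers. The base edge gives a yaw of -0.197, which agrees with the fit, so I descend and grip.

Request:
move_arm --motion '[0,-0.004,-0.005,0.2,0,0,-0.011,0,-0.004,-0.005,0.4,0,0,-0.011,0,-0.004,-0.005,0.5,0,0,-0.011,0,-0.004,-0.005,0.58,0,0,-0.011,0,-0.004,-0.005,0.58,0,0,-0.011]'

```text
t: 11.48
ee_pos: [0.5755, -0.1949, 0.0435]
tool_rot: [-0.002, 0.773, 0.635, -0.001]
wrist_force: [-0.5, -0.7, 0.7]
grip_width: 0.0439
finger_force: 0.0
```

Request:
move_arm --motion '[-1,0,0,0,0,0,0,-1,0,0,0,0,0,0,-1,0,0,0,0,0,0,-1,0,0,0,0,0,0,-1,0,0,0,0,0,0,-1,0,0,0,0,0,0,-1,0,0,0,0,0,0]' --force 45

```text
t: 12.07
ee_pos: [0.5771, -0.1955, 0.0466]
tool_rot: [0.0, 0.772, 0.635, -0.0]
wrist_force: [-1.7, 0.8, 3.4]
grip_width: 0.0096
finger_force: 45.0
```

```bash
python3 rel.py .577 -.195 .045
```

```text
t 12.0667 p [ 0.5771 -0.1955  0.0466] yaw 1.3771256374667311 z [ 0.0001 -0.0002 -1.    ] j [-0.3675  0.3255  1.9093 -0.0002  0.9067 -0.1737] F [-1.6586  0.7682  3.3971] 0.009591006743024976
norm shift [ 0.0024 -0.0011  0.0081]
```

Request:
move_arm --motion '[-1,0,-0.003,-0.028,-0.016,0,0,-1,0,-0.008,-0.056,-0.032,0,0,-1,0,-0.014,-0.084,-0.048,0,0,-1,0,-0.022,-0.111,-0.064,0,0,-1,0,-0.025,-0.122,-0.07,0,0,-1,0,-0.025,-0.122,-0.07,0,0,-1,0,-0.025,-0.122,-0.07,0,0,-1,0,-0.025,-0.122,-0.07,0,0]'

```text
t: 12.73
ee_pos: [0.5725, -0.1945, 0.0705]
tool_rot: [0.084, 0.768, 0.632, 0.069]
wrist_force: [0.7, 0.0, 0.5]
grip_width: 0.0091
finger_force: 45.0
```

```bash
python3 rel.py .577 -.195 .045; python3 look.py w8 tray_lug tray_heel stack; python3 - <<'E'
from h import *
a=manip.snapshot('scene')[95:195,225:385];b=manip.snapshot('side')[120:220,290:450]
w=cv2.imread('pics/w8.png')
cv2.imwrite('pics/p1.png',np.vstack([np.hstack([cv2.resize(x,None,fx=2,fy=2,interpolation=cv2.INTER_CUBIC) for x in(a,b)]),w[:390]]))
E
```

```text
t 12.7333 p [ 0.5725 -0.1945  0.0705] yaw 1.377221758122995 z [ 0.2132 -0.0417 -0.9761] j [-0.393   0.1738  2.0687  0.0681  0.6855 -0.2476] F [0.6528 0.0079 0.5152] 0.009083557391769612
norm shift [ 0.0019 -0.0055  0.1294]
12.7333 [ 0.5725 -0.1945  0.0705] [0.0843 0.7675 0.6317 0.0695] 0.009083557391769612 45.02169971354306 [0.6528 0.0079 0.5152]
tray_lug [320.6 281.4] 0.85 [ 0.5724 -0.2084  0.066 ]
tray_heel [124.8 305.5] 0.67 [ 0.4648 -0.2073  0.036 ]
tray_heel [321.5 284. ] 0.61 [ 0.5755 -0.231   0.036 ]
```

View pics/p1.png

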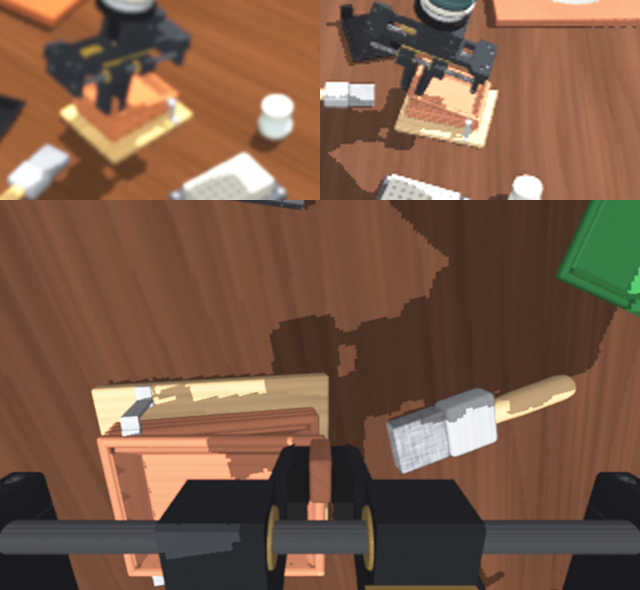

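The tray is tilted about 0.22 rad: lug corner up at (320,450 in the composite), heel end still down near the clips at (135,420), and the base and stack unmoved. I tilt it further and then lift.

Request:
move_arm --motion '[-1,0,-0.008,-0.056,-0.032,0,0,-1,0,-0.022,-0.111,-0.064,0,0,-1,0,-0.027,-0.127,-0.073,0,0,-1,0,-0.027,-0.127,-0.073,0,0,-1,0,-0.016,-0.176,-0.073,0,0,-1,0,-0.005,-0.225,-0.073,0,0,-1,0,0.0275,-0.37,-0.073,0,0,-1,0,0.055,-0.49,-0.073,0,0,-1,0,0.082,-0.615,-0.073,0,0,-1,0,0.082,-0.615,-0.073,0,0]'

```text
t: 13.87
ee_pos: [0.5667, -0.1948, 0.2033]
tool_rot: [0.178, 0.752, 0.619, 0.144]
wrist_force: [0.3, -0.1, -0.1]
grip_width: 0.0097
finger_force: 45.0
```

```bash
python3 rel.py .577 -.195 .045; python3 - <<'E'
from h import *
a=manip.snapshot('scene')[65:195,205:385];b=manip.snapshot('side')[90:220,290:470];w=manip.snapshot('wrist')
cv2.imwrite('pics/p2.png',np.vstack([np.hstack([cv2.resize(x,(320,231),interpolation=cv2.INTER_CUBIC) for x in(a,b)]),w[:360]]))
E
```

```text
t 13.8667 p [ 0.5667 -0.1948  0.2033] yaw 1.3767613671488579 z [ 0.4365 -0.0889 -0.8953] j [-0.4303 -0.1137  2.1444  0.1646  0.6663 -0.3436] F [ 0.2654 -0.1006 -0.0591] 0.009653007871089218
norm shift [ 0.0115 -0.307   0.7312]
```

View pics/p2.png

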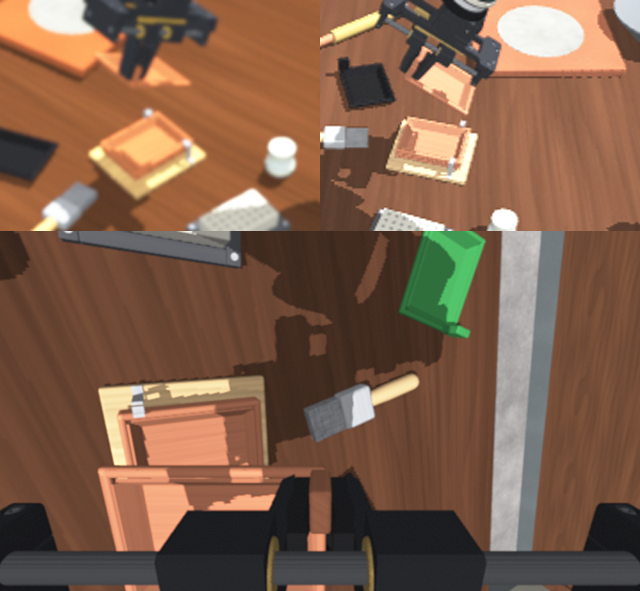

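The tray is clear of the stack, which stands in place with its clips. Now I level it and then traverse to the block.

Request:
move_arm --motion '[-1,0,0,0,0.025,0,0,-1,0,0,0,0.05,0,0,-1,0,0,0,0.075,0,0,-1,0,0,0,0.1,0,0,-1,0,0,0,0.125,0,0,-1,0,0,0,0.143,0,0,-1,0,0,0,0.143,0,0,-1,0,0,0,0.143,0,0]'

```text
t: 14.68
ee_pos: [0.5613, -0.1921, 0.1915]
tool_rot: [-0.001, 0.772, 0.636, -0.001]
wrist_force: [0.7, 0.5, -1.7]
grip_width: 0.0094
finger_force: 45.0
```

```bash
python3 rel.py .6132 .0095 .152; python3 look.py w9 tray tray_lug tray_heel
```

```text
t 14.6833 p [ 0.5613 -0.1921  0.1915] yaw 1.3774806218194526 z [-0.0028  0.0012 -1.    ] j [-0.3719  0.1467  1.8333  0.0001  1.1647 -0.1786] F [ 0.6512  0.4504 -1.7313] 0.00941559209451806
norm shift [1.0391 0.0617 0.1979]
14.6833 [ 0.5613 -0.1921  0.1915] [-0.0014  0.772   0.6356 -0.0007] 0.00941559209451806 45.0028923433274 [ 0.6512  0.4504 -1.7313]
tray [591.8  33.4] 0.79 [ 0.8124 -0.1117  0.028 ]
tray_lug [322.9 286.9] 0.68 [ 0.5467 -0.2876  0.066 ]
tray_lug [625.4 105.7] 0.56 [ 0.8129 -0.1701  0.066 ]
tray_heel [123.1 305.6] 0.78 [ 0.3268 -0.2891  0.036 ]
```

Request:
move_arm --motion '[-1,0.1,0.01,0.05,0,0,0,-1,0.25,0.02,0.08,0,0,0,-1,0.4,0.03,0.12,0,0,0,-1,0.55,0.04,0.16,0,0,0,-1,0.7,0.05,0.19,0,0,0,-1,0.82,0.05,0.19,0,0,0,-1,0.92,0.05,0.19,0,0,0,-1,1,0.05,0.19,0,0,0,-1,1,0.05,0.19,0,0,0,-1,1,0.05,0.19,0,0,0]'

```text
t: 15.72
ee_pos: [0.6094, 0.0024, 0.1564]
tool_rot: [0.0, 0.772, 0.636, 0.0]
wrist_force: [-0.5, 0.4, -1.7]
grip_width: 0.0098
finger_force: 45.0
```

```bash
python3 rel.py .6132 .0095 .152; python3 look.py w10 tray tray_heel tray_lug; python3 - <<'E'
from h import *
a=manip.snapshot('scene')[95:245,265:445]
cs,cd=cal('scene'),cal('side')
b=manip.snapshot('side')[120:300,230:446];w=cv2.imread('pics/w10.png')
for n in('scene','side'):
  for t in('tray','tray_heel'): print(n,t,[(np.round(d['centre']),round(d['confidence'],2)) for d in manip.tip_of(n,t)][:3])
yaw=-.194;p=np.array(manip.get_state()['ee_pos']);Rz=R.from_euler('z',yaw)
for nm,m in dict(tray=(0,0,0),heel=(-.055,0,.008)).items():
  P=p+Rz.apply(np.array(m)-[.055,.0335,.0186]);print(nm,P,proj(cs,P),proj(cd,P),proj(cal('wrist'),P))
cv2.imwrite('pics/p3.png',np.vstack([np.hstack([cv2.resize(x,(320,266),interpolation=cv2.INTER_CUBIC) for x in(a,b)]),w[:330]]))
E
```

```text
t 15.7167 p [0.6094 0.0024 0.1564] yaw 1.3788101193305247 z [ 0.0005 -0.0004 -1.    ] j [-0.0368  0.2044  1.834  -0.0004  1.1026  0.1554] F [-0.5277  0.3797 -1.6725] 0.009802771878674765
norm shift [0.0386 0.0118 0.0218]
15.7167 [0.6094 0.0024 0.1564] [0.0003 0.7716 0.6361 0.0001] 0.009802771878674765 45.00289770774543 [-0.5277  0.3797 -1.6725]
tray [556.6 241.6] 0.83 [ 0.8143 -0.0889  0.028 ]
tray_heel [592.8 199.7] 0.89 [ 0.8379 -0.0494  0.036 ]
tray_heel [123.4 306.4] 0.87 [ 0.4052 -0.075   0.036 ]
tray_lug [317.2 288.8] 0.89 [ 0.5943 -0.0715  0.066 ]
tray_lug [586.3 322.6] 0.85 [ 0.8159 -0.1489  0.066 ]
scene tray [(array([215., 154.]), 0.9), (array([230., 246.]), 0.82), (array([338., 156.]), 0.74)]
scene tray_heel [(array([354., 143.]), 0.97), (array([242., 260.]), 0.65)]
side tray [(array([251., 193.]), 0.9), (array([344., 189.]), 0.83), (array([264., 288.]), 0.53)]
side tray_heel [(array([363., 192.]), 0.89), (array([234., 204.]), 0.74), (array([318., 188.]), 0.27)]
tray [ 0.54945735 -0.0208478   0.13750961] [338.13515255 155.02380977] [341.13335223 192.15306971] [223.2671319 297.7123783]
heel [ 0.4954891  -0.0102446   0.14550961] [354.82161508 142.57351124] [362.26354004 194.47641558] [121.04313336 306.27524073]
```

View pics/p3.png

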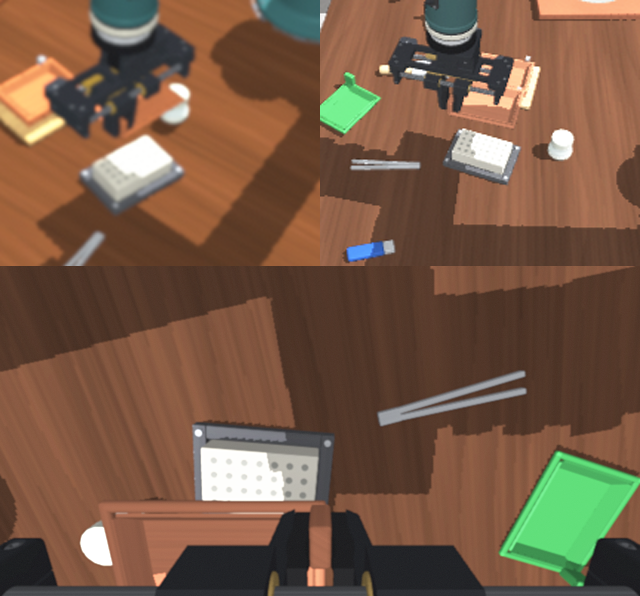

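The tray is held level: its predicted projections match the detections in the scene and side views within a few pixels. It sits over the block, and the block is still seated. A last nudge, then hand in.

Request:
move_arm --motion '[-1,0.02,0.01,0.01,0,0,0,-1,0.038,0.012,0.02,0,0,0,-1,0.038,0.012,0.02,0,0,0,-1,0.038,0.012,0.02,0,0,0,-1,0.038,0.012,0.02,0,0,0,-1,0.038,0.012,0.02,0,0,0,-1,0.038,0.012,0.02,0,0,0,-1,0.038,0.012,0.02,0,0,0]'

```text
t: 16.88
ee_pos: [0.6137, 0.0089, 0.1522]
tool_rot: [0.0, 0.772, 0.635, 0.0]
wrist_force: [0.4, 0.5, -1.0]
grip_width: 0.0093
finger_force: 45.0
```

```bash
python3 rel.py .6132 .0095 .152; python3 -c "
from h import *
print(manip.finish_job())"
```

```text
t 16.8833 p [0.6137 0.0089 0.1522] yaw 1.377039723523059 z [ 0. -0. -1.] j [-0.0261  0.2165  1.8278 -0.      1.0973  0.1677] F [ 0.4348  0.4514 -0.9879] 0.00926366638525135
norm shift [ 0.0026 -0.0031  0.0009]
the job is handed in; nothing more can be done
None
```

I seated and released the block in the frame, peeled the tray off by its lug, and handed the job in at about 17 s (no verdict was returned) with the tray held level over the block, its underside about 0.13 m above the bench; the last pictures show the stack still standing and the block still seated.

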